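# Erect a drop-side wax mould and snap its locking cap home

### The arm

A 6-joint arm with a two-finger parallel gripper is mounted at the origin on a cart in front of the work surface, level with it; the furniture and walls round the work are solid. World frame = base frame: x ahead of the robot, y to its left, z up, the work surface at z = 0. Lengths are in m, angles in degrees, forces in N, time in s.
With the tool pointing down it reaches from about 0.35 to 0.875 m from the base axis. Payload 4.2 kg.
Tool frame: the origin (TCP) lies midway between the tips of the shut fingers; the grasp point (between the pads) lies 19 mm behind it; z points along the fingers, y is the line along which they close (so a half turn about z gives the same grasp; the last joint's range is limited). The gripper opens to 87 mm and grips with 3 to 60 N. Pads are 19 mm wide; open, the fingers measure 117 mm over their backs; the gripper's body (75 mm by 190 mm) begins 51 mm behind the grasp point.
Start: joints at [-52.334, 22.042, 0.453, 0, -68.411, -14.817], TCP at [0.243, -0.576, 0.223] pointing down, gripper open.
Joint ranges: [-179.83, 179.83], [-69.29, 118.12], [-61.27, 80.66], [-181.25, 117.63], [-171.15, -9.14], [-177.46, 177.46]. Speed limits (degrees/s): [159.86, 159.86, 180, 180, 180, 180].

### API

Orientations are given as a 3x3 rotation matrix whose columns are the frame's x, y, z axes.
In Python, from station import * gives the robot as it stands. The module is installed in compiled form; this text tells all that it offers.
- The arm moves only by the tool servo_tool, never from a script. Its argument "deltas" is a list of rows, each an object of numbers: "tx", "ty", "tz": the shift along the tool's x, y, z in mm; "ax", "ay", "az": the turn, a rotation vector about the tool's x, y, z in rad; "claw": the finger opening in mm, from 0 to 87. In form: [{"tx": .., "ty": .., "tz": .., "ax": .., "ay": .., "az": .., "claw": ..}, ...]. A call has 1 to 12 rows; each row is the pose to reach, as a shift and turn from the pose commanded when the call began, along the tool's axes at that moment; what a row does not reach only later rows make up. A row lasts 1/12 s, in which the tool goes at most 41.7 mm and 7.16 degrees, less where a joint would pass 70% of its speed; a pose out of reach is approached as far as the arm can. A call with a gripper value outside its range is refused whole. The fingers move at their own pace and stop on an object; the grip force is fixed at half the most. Time passes only in rows, so rows that repeat a pose let the fingers close. It gives the time, the measured TCP pose, the force, the opening and the grip force at its end, in the units of the state.
- sense(): the state, without advancing time (a new reading comes with each control period).
- capture(name): name is "side" or "top"; returns the picture (400x640x3 uint8, blue, green, red); there is no depth.
- calibration(name): a dict with "fx", "fy", "cx", "cy" (pixels), "cam_to_world" (4x4, takes a point from camera to world coordinates). Camera axes: x right, y down, z forward; pixel columns grow to the right and rows downward; lengths in m; the calibration is good to about 2 mm. A picture is of the moment at which its call begins. calibration takes no time and is no camera call.
- finish_job(): hands the job in; it is judged then, once.
Trained networks look in the newest picture that a camera, given by its name, has taken for a name from the list of things; names that differ only in an ending like _2 or _b are one class to them, and where a whole thing is asked for, a point or a joint stands for the part that bears it (a point fixed in the world has none). Each returns a list of dicts, best first, with "confidence" (0 to 1); they miss things now and then, are a little off and sometimes report something else, mostly with a low value. They report only what shows in the picture. A call takes as long as a camera call. They do not tell look-alikes from the thing itself.
- recognise(label, camera): "xyz" ([x, y, z] in m, in the coordinates of the camera as it stood for that picture, good to about 4 mm: the middle of the surface that is visible of it).
- trace(label, camera): "mask" (400x640 bool, what is visible of it).
The state is a dict: "time_s": time; "joints": joint angles; "joint_velocities": joint speeds; "effort": joint torques, N m; "tcp_pos": TCP position; "ee_rot": TCP orientation; "wrist_force": force on the tool from outside, world axes, zero at the start; "moment": the same for the moment, N m; "gripper_width": opening from 0.0 (shut) to 1.0 (fully open); "gripper_force": force on a finger pad.
Only numpy, scipy, OpenCV 4.12 (cv2) and the standard library are available. Lean on these libraries where they do the work, as an engineer would, in place of code of your own. Each camera call takes 0.05 s, during which the arm holds its last target. There are 200 camera calls.

### The job

Set up the drop-side wax mould for pouring: fold the far end wall upright first, because the side walls lap round it, then the left side wall (its forked arm lies underneath), then the right side wall, so that both forks come to rest round the stud on the near end block. Then pick up the red snap cap and press it straight down over the stud until it clicks, and go on pressing until it is fully home; finish while still gripping the cap and pressing it down, do not let go. Leave the two tea lights alone.

Things in the scene. Friction and masses are not known exactly. Their poses are not given: they have to be found in the camera images.
- mould: Aluminium drop-side wax mould, fixed; base plate 126 x 130 mm, its top 8 mm above the table. Origin under the middle; x to the far end wall (roughly away from the robot), y to the left wall, z up. A fixed end block (20 x 122 mm, top at z = 56 mm) at x = -54 mm carries the stud. Three 3 mm sheet walls fold up about stiff hinges at z = 9 mm and stay where left. 64 mm high erected, without stud.
- end_wall (a joint): hinge of the far end wall (122 mm wide, hinge line at mould x = +56 mm), rad: 0 = folded flat outward, away from the robot, 1.571 = upright, against its stop. All three walls are 48 mm high with a slippery rolled rim 5 mm thick along the top edge and can be pushed up from outside at the rim with about 2 to 10 N
- left_wall (a joint): hinge of the left side wall (hinge line at mould y = +65 mm, wall from x = -70 to +56 mm), rad: 0 = folded flat outward, 1.571 = upright, against its stop. At its near end (x = -70 to -38 mm) stands a 31 mm wide forked steel arm, 80 mm long, square to the wall; while the wall leans out its tip points up, at most 110 mm above the table. It is the lower of the two arms
- right_wall (a joint): hinge of the right side wall (hinge line at mould y = -65 mm), rad: 0 = folded flat outward, 1.571 = upright, against its stop; mirror image of the left wall, its arm 3.5 mm higher. With a wall upright its arm lies level over the end block, the open fork round the stud
- end_wall_rim (a point): middle of the top rim of the end wall; moves with the wall, 48 mm from its hinge line
- left_wall_rim (a point): point on the top rim of the left wall at x = +10 mm of the mould; moves with the wall, 48 mm from its hinge line
- right_wall_rim (a point): point on the top rim of the right wall at x = +10 mm of the mould; moves with the wall, 48 mm from its hinge line
- stud_seat (a point): centre of the flat shoulder (18 mm across, 65 mm above the table) of the black upright stud, on which the cap's underside comes to rest; z up. Above it stands the stud's split head, 20 mm high: a tapered nose 8 mm wide over four sprung prongs 16 mm across. The shoulder stands 1 mm above the upper arm, so the seated cap's flange covers both forks
- cap: red snap cap standing open side down: flange 40 mm across, 4 mm thick, above it a ribbed barrel 28 mm across to the top at 28 mm; grip the barrel from above. Origin: centre of the underside, z up. Pushed over the stud, its inner lip meets the prongs about 8 mm above the seat; the force rises to 5 to 20 N, drops as it clicks 4 mm above the seat, and rises again once it is seated
- tea_light_1: tea light in an aluminium cup, 38 mm across, 16 mm high, loose; leave alone. Origin: centre of the underside
- tea_light_2: tea light in an aluminium cup, 38 mm across, 15 mm high, loose; leave alone. Origin: centre of the underside
- stud: the fixed part of the black stud on the mould's end block: origin at the foot of its shoulder, on top of the block, 9 mm below the seat
There are look-alikes about, which are no part of the job. There is more than one size of the cap; the job needs the largest.

How it is judged:
By the outcome, as a careful person would: the job done as asked, in the order asked, and still so for the second after the job is handed in, while the arm keeps its last pose, push and grip.
It also fails if it takes over 67 s, if anything falls off the work surface, if the arm or the gripper's body presses on something with over 40 N, if the wrist force passes 120 N, or if a joint passes its speed limit or range.

## Working session

There is one attempt and no reset: what is moved stays moved. The work goes in short steps, Python scripts to look and compute and a tool call to move; the robot and the scene stay as the last step left them, time stands still between calls to the robot, and variables do not carry over. Pictures are saved under pics/ and viewed, at most 10 in all, crops included, and the job is handed in when it is done.

Besides the shell and the picture viewer there is one more tool, called after ">>>" as name(argument=value, ...), one argument or row to a line, values as JSON. servo_tool: Moves the arm, as the interface text tells. Its arguments: {"type":"object","properties":{"deltas":{"type":"array","items":{"type":"object","properties":{"tx":{"type":"number"},"ty":{"type":"number"},"tz":{"type":"number"},"ax":{"type":"number"},"ay":{"type":"number"},"az":{"type":"number"},"claw":{"type":"number"}}}}},"required":["deltas"]}

```bash
mkdir -p pics
cat > h.py <<'E'
from station import *
import numpy as np, cv2
def w(cam,p):
    T=np.array(calibration(cam)["cam_to_world"]); return (T@np.r_[p,1])[:3]
def px(cam,P):
    c=calibration(cam);T=np.linalg.inv(np.array(c["cam_to_world"]));q=(T@np.r_[P,1])[:3]
    return np.array([c["fx"]*q[0]/q[2]+c["cx"],c["fy"]*q[1]/q[2]+c["cy"]])
def ray(cam,u,v,z):
    c=calibration(cam);T=np.array(c["cam_to_world"]);d=T[:3,:3]@np.array([(u-c["cx"])/c["fx"],(v-c["cy"])/c["fy"],1]);o=T[:3,3]
    return o+d*(z-o[2])/d[2]
np.set_printoptions(precision=4,suppress=True)
E
python3 - <<'E'
from h import *
ims=[]
for c in("top","side"):
    im=capture(c);cv2.imwrite(f"pics/{c}1.png",im)
    print(c,np.array(calibration(c)["cam_to_world"]),calibration(c)["fx"])
    for l in("cap","tea_light_1","stud","stud_seat","end_wall_rim","left_wall_rim","right_wall_rim","mould"):
        for r in recognise(l,c): print(l,round(r["confidence"],2),w(c,r["xyz"]),px(c,w(c,r["xyz"])))
s=sense();print(s["time_s"],s["tcp_pos"],s["ee_rot"],s["wrist_force"])
E
```

```text
top [[ 0.1547 -0.9643  0.2148  0.3997]
 [-0.988  -0.1518  0.03    0.0167]
 [ 0.0037 -0.2169 -0.9762  0.9724]
 [ 0.      0.      0.      1.    ]] 399.65983509721485
cap 0.61 [ 0.4862 -0.2202  0.0214] [423.6989 266.1821]
cap 0.6 [ 0.5611 -0.2471  0.0203] [437.8445 236.6439]
tea_light_1 0.73 [0.5233 0.3122 0.0059] [207.1308 217.2681]
tea_light_1 0.51 [ 0.6443 -0.2254  0.0126] [431.2251 202.3536]
end_wall_rim 0.79 [0.6456 0.0524 0.0273] [319.6504 183.3028]
left_wall_rim 0.64 [0.5687 0.1346 0.0418] [280.446  207.5012]
left_wall_rim 0.35 [ 0.5587 -0.0244  0.036 ] [346.0169 222.2843]
right_wall_rim 0.62 [ 0.5572 -0.0223  0.035 ] [345.0278 222.8572]
right_wall_rim 0.45 [0.5702 0.1387 0.043 ] [278.8141 206.5377]
mould 0.88 [0.5792 0.0562 0.0203] [313.8749 209.9907]
side [[-0.9867 -0.1005  0.1276  0.4424]
 [-0.1618  0.5353 -0.829   0.8793]
 [ 0.015  -0.8386 -0.5445  0.6398]
 [ 0.      0.      0.      1.    ]] 454.83657134460657
cap 0.61 [ 0.5475 -0.1536  0.0122] [345.1178 185.253 ]
cap 0.45 [ 0.5615 -0.2379  0.0068] [343.8356 171.2086]
tea_light_1 0.41 [ 0.6368 -0.2296  0.0074] [317.1116 169.9899]
end_wall_rim 0.67 [0.6502 0.0535 0.0346] [289.657  218.7145]
left_wall_rim 0.67 [0.534  0.1405 0.0547] [334.6855 240.6656]
left_wall_rim 0.24 [ 0.4917 -0.216   0.0171] [368.1018 174.1431]
right_wall_rim 0.77 [ 0.5606 -0.0268  0.0334] [333.5131 204.0325]
mould 0.39 [ 0.563  -0.0252  0.0328] [332.3978 204.4922]
0.9 [ 0.2427 -0.5759  0.2226] [[-0.9215 -0.3883  0.    ]
 [-0.3883  0.9215 -0.    ]
 [-0.     -0.     -1.    ]] [-0.8267  0.3379 -0.2731]
```

View pics/top1.png

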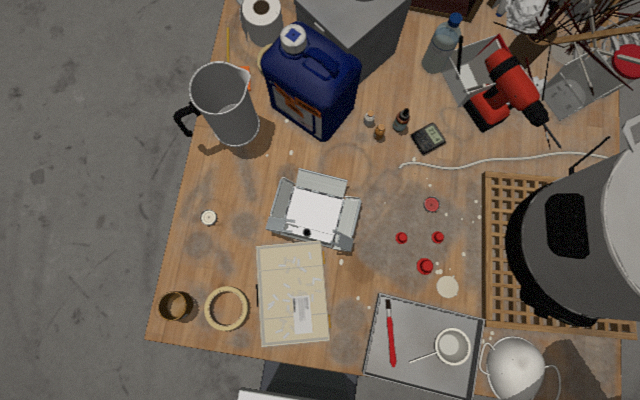

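View pics/side1.png

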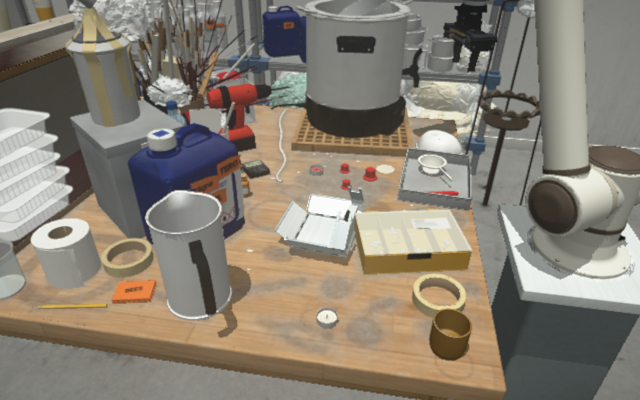

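The top view shows the mould near (315,212), with three red caps at (402,238), (438,237) and (426,267). The last one is the largest. The tea lights are at (208,217) and about (432,204). A box stands on the near side of the mould, with a pitcher and a canister beyond it.

Run:
```python
from h import *
t=cv2.imread("pics/top1.png")[155:265,255:375];s=cv2.imread("pics/side1.png")[180:265,265:375]
a=cv2.resize(t,None,fx=5,fy=5,interpolation=cv2.INTER_CUBIC)
cv2.imwrite("pics/ct.png",a);cv2.imwrite("pics/cs.png",cv2.resize(s,None,fx=7,fy=7,interpolation=cv2.INTER_CUBIC))
t=cv2.imread("pics/top1.png")
for (u,v) in [(402,238),(438,237),(426,267)]:
    hsv=cv2.cvtColor(t,cv2.COLOR_BGR2HSV)
    m=((hsv[...,0]<8)|(hsv[...,0]>172))&(hsv[...,1]>130)
    n,l,st,ce=cv2.connectedComponentsWithStats(m.astype(np.uint8))
    k=[i for i in range(1,n) if abs(ce[i]-[u,v]).max()<6 and st[i,4]>20]
    for i in k: print(st[i],ce[i],ray("top",*ce[i],0.015))
```

```text
[396 232  11  12 111] [401.045  237.5315] [ 0.5462 -0.1612  0.015 ]
[432 231  12  12 114] [437.2807 236.7544] [ 0.5616 -0.2472  0.015 ]
[417 258  16  17 218] [424.445  265.8945] [ 0.4878 -0.2235  0.015 ]
```

View pics/ct.png

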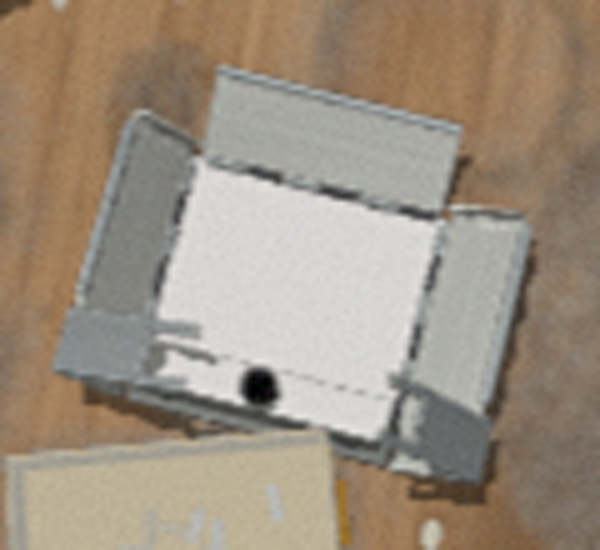

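View pics/cs.png

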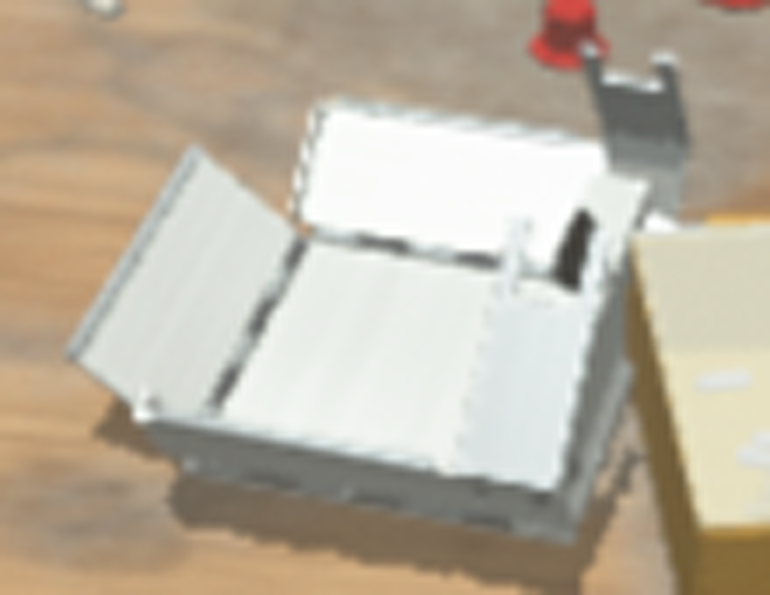

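```bash
cat > fit.py <<'E'
from h import *
from scipy.optimize import least_squares
T=lambda u,v:("top",255+(u+.5)/5-.5,155+(v+.5)/5-.5)
S=lambda u,v:("side",265+(u+.5)/7-.5,180+(v+.5)/7-.5)
obs=[(T(260,385),"p",(-54,0,83)),(T(200,158),"p",(56,61,9)),(T(440,215),"p",(56,-61,9)),
(T(222,70),"e",61),(T(460,128),"e",-61),(T(137,113),"l",56),(T(80,302),"l",-38),(T(530,222),"r",56),(T(488,412),"r",-38),
(S(70,355),"e",61),(S(195,150),"e",-61),(S(303,235),"p",(56,-61,9)),(S(215,408),"p",(56,61,9)),(S(140,405),"l",56),(S(320,103),"r",56),(S(585,215),"p",(-54,0,83))]
def loc(k,a,th):
    if k=="p": return np.array(a,float)
    if k=="e": return np.array([56+48*np.cos(th[0]),a,9+48*np.sin(th[0])])
    if k=="l": return np.array([a,65+48*np.cos(th[1]),9+48*np.sin(th[1])])
    return np.array([a,-65-48*np.cos(th[2]),9+48*np.sin(th[2])])
def W(p,q):
    c,s=np.cos(p[2]),np.sin(p[2]); return np.array([p[0]+c*q[0]/1000-s*q[1]/1000,p[1]+s*q[0]/1000+c*q[1]/1000,q[2]/1000])
def res(p): return np.concatenate([px(o[0],W(p,loc(k,a,p[3:6])))-(o[1],o[2]) for o,k,a in obs])
r=least_squares(res,[.57,.055,-.05,.5,.6,.6],loss="soft_l1")
if __name__=="__main__":
    print(r.x[:3],np.degrees(r.x[2:]));print(res(r.x).reshape(-1,2))
    for k,a in(("e",0),("l",10),("r",10),("p",(-54,0,65)),("l",-54),("r",-54)): print(k,a,W(r.x,loc(k,a,r.x[3:6])))
E
python3 fit.py
python3 - <<'E'
from h import *
# box corners in top, at several z ; cap by both cameras
for c in("top","side"):
    for l in("cap",):
        for d in trace(l,c):
            m=d["mask"];v,u=np.nonzero(m);print(c,round(d["confidence"],2),u.mean(),v.mean(),u.min(),u.max(),v.min(),v.max(),m.sum(),ray(c,u.mean(),v.mean(),.014))
for u,v in[(256,246),(320,241),(328,341)]: print(ray("top",u,v,.05))
E
```

```text
[ 0.5728  0.0568 -0.098 ] [-5.615  39.477  55.936  38.4823]
[[ 0.143  -1.2845]
 [ 0.6832 -0.3887]
 [ 0.3245  0.2485]
 [-0.4099 -0.1979]
 [ 0.7369  0.4015]
 [-0.1097  1.3406]
 [ 0.4326  1.0094]
 [-0.0585  0.3794]
 [-0.8541  0.2985]
 [-0.1165 -0.1384]
 [-0.35   -0.1712]
 [-0.9441  0.5524]
 [-4.3755  6.167 ]
 [ 1.1858  0.6129]
 [ 1.4344  0.1938]
 [-1.1709 -1.0956]]
e 0 [0.6654 0.0476 0.0395]
l 10 [0.5918 0.1472 0.0488]
r 10 [ 0.5727 -0.0463  0.0389]
p (-54, 0, 65) [0.5191 0.062  0.065 ]
l -54 [0.5281 0.1535 0.0488]
r -54 [ 0.509  -0.04    0.0389]
top 0.76 423.38709677419354 264.9032258064516 416 431 258 272 186 [ 0.4898 -0.221   0.014 ]
top 0.61 436.92198581560285 236.8581560283688 431 443 231 243 141 [ 0.5613 -0.2467  0.014 ]
top 0.35 320.3844468784228 182.1500547645126 295 346 168 196 913 [0.6522 0.0516 0.014 ]
side 0.74 369.10655737704917 174.21311475409837 364 375 168 180 122 [ 0.4892 -0.2216  0.014 ]
side 0.56 344.0 168.49462365591398 339 349 163 173 93 [ 0.5617 -0.2407  0.014 ]
side 0.49 344.8314606741573 184.13483146067415 340 350 179 189 89 [ 0.5486 -0.1562  0.014 ]
[0.4695 0.1732 0.05  ]
[0.5037 0.0295 0.05  ]
[ 0.2898 -0.0218  0.05  ]
```

Run:
```python
from h import *
from fit import W,r
for n,u,v in[("pitch base R",260,128),("pitch base near",240,145),("canister near",318,137),("can left",268,108),("bottles",370,120),("tealight",208,217),("tealight2",431,205)]: print(n,ray("top",u,v,0))
for n,u,v in[("pitch top",220,63)]: print(n,ray("top",u,v,.2))
for q in[(90,-15,45),(20,130,42),(20,-135,30)]: print(q,W(r.x,q))
s=sense();print(s["time_s"],s["gripper_width"])
# needed deltas in current tool axes
R=np.array(s["ee_rot"]);p=s["tcp_pos"]
for P in[(.62,-.13,.20)]: print(R.T@(np.array(P)-p)*1000)
```

```text
pitch base R [0.775  0.2292 0.    ]
pitch base near [0.7212 0.2712 0.    ]
canister near [0.774  0.0768 0.    ]
can left [0.8332 0.2189 0.    ]
bottles [ 0.8416 -0.0498  0.    ]
tealight [0.5251 0.312  0.    ]
tealight2 [ 0.6407 -0.2286  0.    ]
pitch top [0.8301 0.2976 0.2   ]
(90, -15, 45) [0.6609 0.033  0.045 ]
(20, 130, 42) [0.6054 0.1842 0.042 ]
(20, -135, 30) [ 0.5795 -0.0796  0.03  ]
1.0 1.0005198115558338
[-520.8377  264.46     22.5546]
```

>>> servo_tool(
  deltas=[
    {"tx": -40, "ty": 24, "az": 0.1, "claw": 0},
    {"tx": -647, "ty": 385, "tz": 20, "az": 0.497, "claw": 0},
    {"tx": -647, "ty": 385, "tz": 20, "az": 0.497, "claw": 0},
    {"tx": -647, "ty": 385, "tz": 20, "az": 0.497, "claw": 0},
    {"tx": -647, "ty": 385, "tz": 20, "az": 0.497, "claw": 0},
    {"tx": -647, "ty": 385, "tz": 20, "az": 0.497, "claw": 0},
    {"tx": -647, "ty": 385, "tz": 20, "az": 0.497, "claw": 0},
    {"tx": -647, "ty": 385, "tz": 20, "az": 0.497, "claw": 0},
    {"tx": -647, "ty": 385, "tz": 20, "az": 0.497, "claw": 0},
    {"tx": -647, "ty": 385, "tz": 20, "az": 0.497, "claw": 0},
    {"tx": -647, "ty": 385, "tz": 20, "az": 0.497, "claw": 0},
    {"tx": -647, "ty": 385, "tz": 20, "az": 0.497, "claw": 0},
  ],
)

```text
schema error: expected keys tx, ty, tz, ax, ay, az, claw
```

```bash
cat >> h.py <<'E'
def M():
    from fit import r; return r.x
def st(*targets):
    s=sense();R=np.array(s["ee_rot"]);p=np.array(s["tcp_pos"]);x=M()
    c,n=np.cos(x[2]),np.sin(x[2]);Rm=np.array([[c,-n,0],[n,c,0],[0,0,1]])
    o=np.array([x[0],x[1],0])
    print("t",s["time_s"],"tcp",p,"mould mm",Rm.T@(p-o)*1000,"yaw y",np.degrees(np.arctan2(R[1,1],R[0,1])),"zt",R[:,2],"F",s["wrist_force"],"g",s["gripper_width"],s["gripper_force"])
    for t in targets: print(t,"->",R.T@(Rm@np.array(t)/1000+o-p)*1000)
E
python3 -c "
from h import *
st((122,-15,160))"
```

```text
t 1.0 tcp [ 0.2427 -0.5759  0.2225] mould mm [-266.628  -661.9568  222.5475] yaw y 112.84724368185152 zt [ 0.  0. -1.] F [ 0.1014  0.1442 -0.6547] g 1.0005198115558338 0.0
(122, -15, 160) -> [-649.9807  383.5476   62.5561]
```

All keys needed.

>>> servo_tool(
  deltas=[
    {"tx": -647, "ty": 385, "tz": 20, "ax": 0, "ay": 0, "az": 0.497, "claw": 0},
    {"tx": -647, "ty": 385, "tz": 20, "ax": 0, "ay": 0, "az": 0.497, "claw": 0},
    {"tx": -647, "ty": 385, "tz": 20, "ax": 0, "ay": 0, "az": 0.497, "claw": 0},
    {"tx": -647, "ty": 385, "tz": 20, "ax": 0, "ay": 0, "az": 0.497, "claw": 0},
    {"tx": -647, "ty": 385, "tz": 20, "ax": 0, "ay": 0, "az": 0.497, "claw": 0},
    {"tx": -647, "ty": 385, "tz": 20, "ax": 0, "ay": 0, "az": 0.497, "claw": 0},
    {"tx": -647, "ty": 385, "tz": 20, "ax": 0, "ay": 0, "az": 0.497, "claw": 0},
    {"tx": -647, "ty": 385, "tz": 20, "ax": 0, "ay": 0, "az": 0.497, "claw": 0},
    {"tx": -647, "ty": 385, "tz": 20, "ax": 0, "ay": 0, "az": 0.497, "claw": 0},
    {"tx": -647, "ty": 385, "tz": 20, "ax": 0, "ay": 0, "az": 0.497, "claw": 0},
    {"tx": -647, "ty": 385, "tz": 20, "ax": 0, "ay": 0, "az": 0.497, "claw": 0},
    {"tx": -647, "ty": 385, "tz": 20, "ax": 0, "ay": 0, "az": 0.497, "claw": 0},
  ],
)

```text
time_s: 2.0
tcp_pos: [0.5334, -0.1813, 0.21]
ee_rot: [[-0.995, 0.098, 0.001], [0.098, 0.995, -0.0], [-0.001, -0.0, -1.0]]
wrist_force: [0.3, -1.3, -0.4]
gripper_width: 0.166
gripper_force: 0.0
```

```bash
python3 -c "
from h import *
st((122,-15,160))"
```

```text
t 2.0 tcp [ 0.5334 -0.1813  0.21  ] mould mm [ -15.9915 -240.766   209.9556] yaw y 84.39206438141645 zt [ 0.0007 -0.0001 -1.    ] F [ 0.2502 -1.2994 -0.4426] g 0.16621387143132044 0.0
(122, -15, 160) -> [-137.9839  225.7523   50.0385]
```

>>> servo_tool(
  deltas=[
    {"tx": -138, "ty": 226, "tz": 50, "ax": 0, "ay": 0, "az": 0, "claw": 0},
    {"tx": -138, "ty": 226, "tz": 50, "ax": 0, "ay": 0, "az": 0, "claw": 0},
    {"tx": -138, "ty": 226, "tz": 50, "ax": 0, "ay": 0, "az": 0, "claw": 0},
    {"tx": -138, "ty": 226, "tz": 50, "ax": 0, "ay": 0, "az": 0, "claw": 0},
    {"tx": -138, "ty": 226, "tz": 50, "ax": 0, "ay": 0, "az": 0, "claw": 0},
    {"tx": -138, "ty": 226, "tz": 50, "ax": 0, "ay": 0, "az": 0, "claw": 0},
    {"tx": -138, "ty": 226, "tz": 50, "ax": 0, "ay": 0, "az": 0, "claw": 0},
    {"tx": -138, "ty": 226, "tz": 90, "ax": 0, "ay": 0, "az": 0, "claw": 0},
    {"tx": -138, "ty": 226, "tz": 130, "ax": 0, "ay": 0, "az": 0, "claw": 0},
    {"tx": -138, "ty": 226, "tz": 165, "ax": 0, "ay": 0, "az": 0, "claw": 0},
    {"tx": -138, "ty": 226, "tz": 182, "ax": 0, "ay": 0, "az": 0, "claw": 0},
    {"tx": -138, "ty": 226, "tz": 182, "ax": 0, "ay": 0, "az": 0, "claw": 0},
  ],
)

```text
time_s: 3.0
tcp_pos: [0.6882, 0.0276, 0.0216]
ee_rot: [[-0.995, 0.099, -0.011], [0.099, 0.995, -0.002], [0.011, -0.003, -1.0]]
wrist_force: [-0.1, -0.7, -1.1]
gripper_width: 0.008
gripper_force: 0.0
```

```bash
python3 -c "
from h import *
st((72,-15,28))"
```

```text
t 3.0 tcp [0.6882 0.0276 0.0216] mould mm [117.6505 -17.7264  21.6099] yaw y 84.3327050779275 zt [-0.0108 -0.0019 -0.9999] F [-0.0604 -0.692  -1.0995] g 0.00765690975651398 0.0
(72, -15, 28) -> [45.7181  2.666  -5.9148]
```

>>> servo_tool(
  deltas=[
    {"tx": 6, "ty": 0, "tz": 0, "ax": 0, "ay": 0, "az": 0, "claw": 0},
    {"tx": 12, "ty": 0, "tz": 0, "ax": 0, "ay": 0, "az": 0, "claw": 0},
    {"tx": 18, "ty": 0, "tz": 0, "ax": 0, "ay": 0, "az": 0, "claw": 0},
    {"tx": 24, "ty": 0, "tz": 0, "ax": 0, "ay": 0, "az": 0, "claw": 0},
    {"tx": 28, "ty": 0, "tz": 0, "ax": 0, "ay": 0, "az": 0, "claw": 0},
    {"tx": 32, "ty": 0, "tz": 0, "ax": 0, "ay": 0, "az": 0, "claw": 0},
    {"tx": 36, "ty": 0, "tz": 0, "ax": 0, "ay": 0, "az": 0, "claw": 0},
    {"tx": 40, "ty": 0, "tz": 0, "ax": 0, "ay": 0, "az": 0, "claw": 0},
    {"tx": 42, "ty": 0, "tz": 0, "ax": 0, "ay": 0, "az": 0, "claw": 0},
    {"tx": 44, "ty": 0, "tz": 0, "ax": 0, "ay": 0, "az": 0, "claw": 0},
    {"tx": 44, "ty": 0, "tz": 0, "ax": 0, "ay": 0, "az": 0, "claw": 0},
  ],
)

```text
time_s: 3.92
tcp_pos: [0.6466, 0.0324, 0.027]
ee_rot: [[-0.995, 0.098, -0.003], [0.098, 0.995, -0.0], [0.003, -0.001, -1.0]]
wrist_force: [-0.2, 0.5, -0.1]
gripper_width: 0.006
gripper_force: 0.1
```

```bash
python3 -c "
from h import *
st((72,-15,28))"
```

```text
t 3.9167 tcp [0.6466 0.0324 0.027 ] mould mm [ 75.8548 -17.0609  26.995 ] yaw y 84.36202864161065 zt [-0.0028 -0.0004 -1.    ] F [-0.2409  0.4981 -0.1068] g 0.006392983138231052 0.053653928625863045
(72, -15, 28) -> [ 3.8583  2.0587 -0.996 ]
```

>>> servo_tool(
  deltas=[
    {"tx": 1.5, "ty": 0, "tz": 0, "ax": 0, "ay": 0, "az": 0, "claw": 0},
    {"tx": 3, "ty": 0, "tz": 0, "ax": 0, "ay": 0, "az": 0, "claw": 0},
    {"tx": 4.5, "ty": 0, "tz": 0, "ax": 0, "ay": 0, "az": 0, "claw": 0},
    {"tx": 6, "ty": 0, "tz": 0, "ax": 0, "ay": 0, "az": 0, "claw": 0},
  ],
)

```text
time_s: 4.25
tcp_pos: [0.642, 0.033, 0.0274]
ee_rot: [[-0.995, 0.098, -0.0], [0.098, 0.995, -0.0], [0.0, -0.0, -1.0]]
wrist_force: [0.6, -0.5, 0.3]
gripper_width: 0.004
gripper_force: 0.5
```

```bash
python3 -c "
from h import *
st()
im=capture('top');cv2.imwrite('pics/t2.png',im)
a=cv2.resize(im[145:265,235:375],None,fx=4,fy=4,interpolation=cv2.INTER_CUBIC)
im=capture('side');b=cv2.resize(im[150:270,255:395][:120],None,fx=4,fy=4,interpolation=cv2.INTER_CUBIC)[:, :240*2]
cv2.imwrite('pics/c2.png',cv2.resize(np.hstack([a,b]),None,fx=.75,fy=.75))"
```

```text
t 4.25 tcp [0.642  0.033  0.0274] mould mm [ 71.1467 -16.8643  27.4331] yaw y 84.36827862637638 zt [-0.0004 -0.0001 -1.    ] F [ 0.5654 -0.5092  0.3139] g 0.004131453906236017 0.5479694169480354
```

View pics/c2.png

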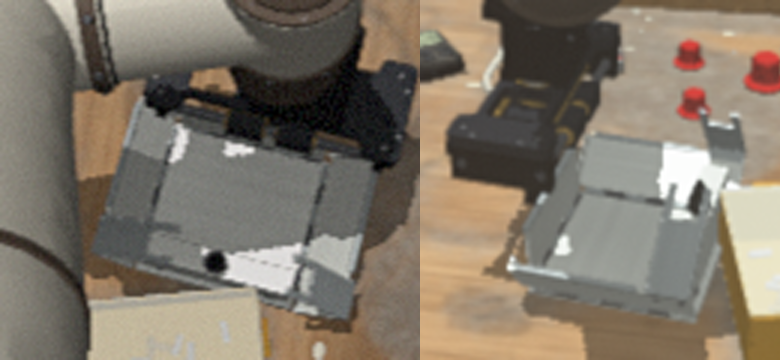

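The picture shows the end wall nearly upright against the fingers. I'll keep pushing until it reaches the stop.

>>> servo_tool(
  deltas=[
    {"tx": 1.5, "ty": 0, "tz": 0, "ax": 0, "ay": 0, "az": 0, "claw": 0},
    {"tx": 3, "ty": 0, "tz": 0, "ax": 0, "ay": 0, "az": 0, "claw": 0},
    {"tx": 3.5, "ty": 0, "tz": 0, "ax": 0, "ay": 0, "az": 0, "claw": 0},
  ],
)

```text
time_s: 4.6
tcp_pos: [0.6385, 0.0335, 0.0276]
ee_rot: [[-0.995, 0.098, -0.0], [0.098, 0.995, 0.0], [0.0, 0.0, -1.0]]
wrist_force: [0.5, -1.0, 0.7]
gripper_width: 0.006
gripper_force: 0.5
```

>>> servo_tool(
  deltas=[
    {"tx": 1, "ty": 0, "tz": 0, "ax": 0, "ay": 0, "az": 0, "claw": 0},
    {"tx": 2, "ty": 0, "tz": 0, "ax": 0, "ay": 0, "az": 0, "claw": 0},
    {"tx": 2, "ty": 0, "tz": 0, "ax": 0, "ay": 0, "az": 0, "claw": 0},
  ],
)

```text
time_s: 4.85
tcp_pos: [0.638, 0.0336, 0.0278]
ee_rot: [[-0.995, 0.098, 0.003], [0.098, 0.995, 0.0], [-0.003, 0.001, -1.0]]
wrist_force: [5.3, -1.5, -1.8]
gripper_width: 0.005
gripper_force: 2.4
```

>>> servo_tool(
  deltas=[
    {"tx": 1, "ty": 0, "tz": 0, "ax": 0, "ay": 0, "az": 0, "claw": 0},
    {"tx": 2, "ty": 0, "tz": 0, "ax": 0, "ay": 0, "az": 0, "claw": 0},
    {"tx": 2, "ty": 0, "tz": 0, "ax": 0, "ay": 0, "az": 0, "claw": 0},
  ],
)

```text
time_s: 5.1
tcp_pos: [0.6378, 0.0338, 0.0282]
ee_rot: [[-0.995, 0.097, 0.007], [0.097, 0.995, 0.001], [-0.007, 0.001, -1.0]]
wrist_force: [8.4, -2.7, -3.6]
gripper_width: 0.006
gripper_force: 4.3
```

>>> servo_tool(
  deltas=[
    {"tx": 2, "ty": 0, "tz": 0, "ax": 0, "ay": 0, "az": 0, "claw": 0},
    {"tx": 2, "ty": 0, "tz": 0, "ax": 0, "ay": 0, "az": 0, "claw": 0},
    {"tx": -12, "ty": 0, "tz": 0, "ax": 0, "ay": 0, "az": 0, "claw": 0},
    {"tx": -25, "ty": 0, "tz": 0, "ax": 0, "ay": 0, "az": 0, "claw": 0},
    {"tx": -25, "ty": 0, "tz": -40, "ax": 0, "ay": 0, "az": 0, "claw": 0},
    {"tx": -25, "ty": 0, "tz": -80, "ax": 0, "ay": 0, "az": 0, "claw": 0},
    {"tx": -25, "ty": 0, "tz": -110, "ax": 0, "ay": 0, "az": 0, "claw": 0},
    {"tx": 0, "ty": 30, "tz": -110, "ax": 0, "ay": 0, "az": 0, "claw": 0},
    {"tx": 20, "ty": 65, "tz": -110, "ax": 0, "ay": 0, "az": 0, "claw": 0},
    {"tx": 40, "ty": 100, "tz": -110, "ax": 0, "ay": 0, "az": 0, "claw": 0},
    {"tx": 43, "ty": 140, "tz": -110, "ax": 0, "ay": 0, "az": 0, "claw": 0},
    {"tx": 43, "ty": 147, "tz": -110, "ax": 0, "ay": 0, "az": 0, "claw": 0},
  ],
)

```text
time_s: 6.1
tcp_pos: [0.6047, 0.1891, 0.1377]
ee_rot: [[-0.996, 0.093, -0.001], [0.093, 0.996, 0.001], [0.001, 0.001, -1.0]]
wrist_force: [1.4, -1.0, -0.2]
gripper_width: 0.007
gripper_force: 0.0
```

```bash
python3 -c "
from h import *
st((20,135,40))
im=capture('side');cv2.imwrite('pics/s3.png',im)
cv2.imwrite('pics/c3.png',cv2.resize(im[130:290,230:430],None,fx=3.5,fy=3.5,interpolation=cv2.INTER_CUBIC))"
```

```text
t 6.1 tcp [0.6047 0.1891 0.1377] mould mm [ 18.7678 134.8289 137.7116] yaw y 84.6579841189863 zt [-0.0007  0.0007 -1.    ] F [ 1.4422 -0.9685 -0.2136] g 0.007283588649575493 0.0
(20, 135, 40) -> [-1.3076  0.1023 97.7107]
```

View pics/c3.png

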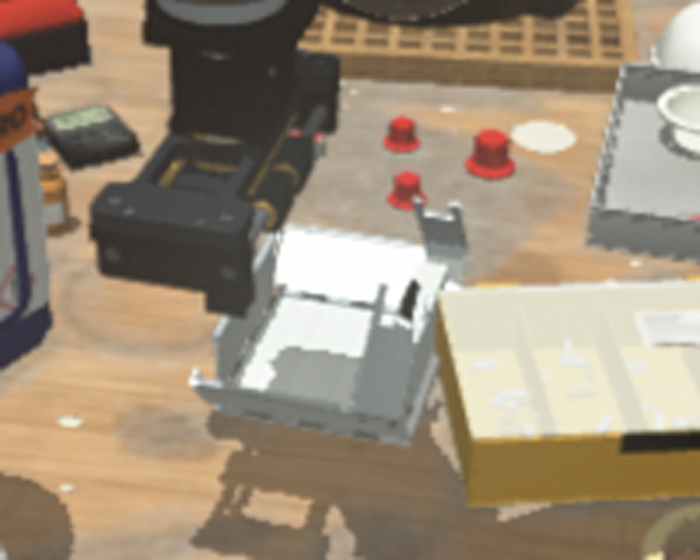

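>>> servo_tool(
  deltas=[
    {"tx": 0, "ty": 0, "tz": 40, "ax": 0, "ay": 0, "az": 0, "claw": 0},
    {"tx": 0, "ty": 0, "tz": 75, "ax": 0, "ay": 0, "az": 0, "claw": 0},
    {"tx": 0, "ty": 0, "tz": 102, "ax": 0, "ay": 0, "az": 0, "claw": 0},
    {"tx": 0, "ty": -8, "tz": 102, "ax": 0, "ay": 0, "az": 0, "claw": 0},
    {"tx": 0, "ty": -16, "tz": 102, "ax": 0, "ay": 0, "az": 0, "claw": 0},
    {"tx": 0, "ty": -24, "tz": 102, "ax": 0, "ay": 0, "az": 0, "claw": 0},
    {"tx": 0, "ty": -30, "tz": 102, "ax": 0, "ay": 0, "az": 0, "claw": 0},
    {"tx": 0, "ty": -35, "tz": 102, "ax": 0, "ay": 0, "az": 0, "claw": 0},
    {"tx": 0, "ty": -39, "tz": 102, "ax": 0, "ay": 0, "az": 0, "claw": 0},
    {"tx": 0, "ty": -42, "tz": 102, "ax": 0, "ay": 0, "az": 0, "claw": 0},
    {"tx": 0, "ty": -45, "tz": 102, "ax": 0, "ay": 0, "az": 0, "claw": 0},
    {"tx": 0, "ty": -47, "tz": 102, "ax": 0, "ay": 0, "az": 0, "claw": 0},
  ],
)

```text
time_s: 7.15
tcp_pos: [0.6018, 0.1372, 0.036]
ee_rot: [[-0.995, 0.098, 0.0], [0.098, 0.995, 0.0], [-0.0, 0.0, -1.0]]
wrist_force: [0.7, 0.7, 1.1]
gripper_width: 0.007
gripper_force: 0.6
```

>>> servo_tool(
  deltas=[
    {"tx": 0, "ty": -1.5, "tz": 0, "ax": 0, "ay": 0, "az": 0, "claw": 0},
    {"tx": 0, "ty": -3, "tz": 0, "ax": 0, "ay": 0, "az": 0, "claw": 0},
    {"tx": 0, "ty": -4, "tz": 0, "ax": 0, "ay": 0, "az": 0, "claw": 0},
    {"tx": 0, "ty": -4, "tz": 0, "ax": 0, "ay": 0, "az": 0, "claw": 0},
  ],
)

```text
time_s: 7.48
tcp_pos: [0.601, 0.1333, 0.0354]
ee_rot: [[-0.995, 0.098, -0.001], [0.098, 0.995, -0.0], [0.001, -0.001, -1.0]]
wrist_force: [0.4, 0.4, 0.5]
gripper_width: 0.005
gripper_force: 0.1
```

```bash
python3 -c "
from h import *
st()"
```

```text
t 7.4833 tcp [0.601  0.1333 0.0354] mould mm [20.595  78.9402 35.3706] yaw y 84.37084511680905 zt [-0.0008 -0.0004 -1.    ] F [0.3735 0.4253 0.4823] g 0.00483804024977795 0.13738854322582483
```

>>> servo_tool(
  deltas=[
    {"tx": 0, "ty": -1.5, "tz": 0, "ax": 0, "ay": 0, "az": 0, "claw": 0},
    {"tx": 0, "ty": -3, "tz": 0, "ax": 0, "ay": 0, "az": 0, "claw": 0},
    {"tx": 0, "ty": -3, "tz": 0, "ax": 0, "ay": 0, "az": 0, "claw": 0},
  ],
)

```text
time_s: 7.73
tcp_pos: [0.601, 0.132, 0.0354]
ee_rot: [[-0.995, 0.098, 0.001], [0.098, 0.995, 0.002], [-0.001, 0.002, -1.0]]
wrist_force: [-1.9, 4.9, -0.7]
gripper_width: 0.004
gripper_force: 2.7
```

>>> servo_tool(
  deltas=[
    {"tx": 0, "ty": -1.5, "tz": 0, "ax": 0, "ay": 0, "az": 0, "claw": 0},
    {"tx": 0, "ty": -3, "tz": 0, "ax": 0, "ay": 0, "az": 0, "claw": 0},
    {"tx": 0, "ty": -3, "tz": 0, "ax": 0, "ay": 0, "az": 0, "claw": 0},
  ],
)

```text
time_s: 7.98
tcp_pos: [0.6011, 0.1317, 0.0355]
ee_rot: [[-0.995, 0.098, 0.003], [0.098, 0.995, 0.006], [-0.002, 0.006, -1.0]]
wrist_force: [-2.4, 13.7, -1.5]
gripper_width: 0.009
gripper_force: 6.5
```

```bash
python3 -c "
from h import *
st()
a=capture('top')[145:265,235:375];b=capture('side')[170:290,255:395]
cv2.imwrite('pics/c4.png',cv2.resize(np.hstack([a,b]),None,fx=2.8,fy=2.8,interpolation=cv2.INTER_CUBIC))"
```

```text
t 7.9833 tcp [0.6011 0.1317 0.0355] mould mm [20.8461 77.3793 35.4833] yaw y 84.38230326463741 zt [ 0.0029  0.0057 -1.    ] F [-2.3725 13.7387 -1.5315] g 0.009203123094091189 6.519723683595657
```

View pics/c4.png

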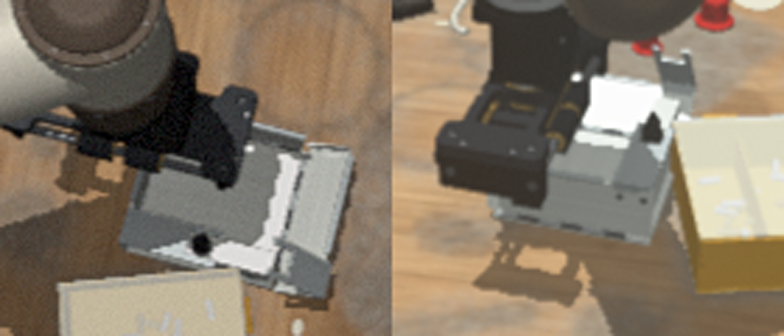

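>>> servo_tool(
  deltas=[
    {"tx": 0, "ty": 10, "tz": 0, "ax": 0, "ay": 0, "az": 0, "claw": 0},
    {"tx": 0, "ty": 26, "tz": 0, "ax": 0, "ay": 0, "az": 0, "claw": 0},
    {"tx": 0, "ty": 28, "tz": -40, "ax": 0, "ay": 0, "az": 0, "claw": 0},
    {"tx": 0, "ty": 28, "tz": -80, "ax": 0, "ay": 0, "az": 0, "claw": 0},
    {"tx": 0, "ty": 10, "tz": -112, "ax": 0, "ay": 0, "az": 0, "claw": 0},
    {"tx": 0, "ty": -25, "tz": -112, "ax": 0, "ay": 0, "az": 0, "claw": 0},
    {"tx": 0, "ty": -65, "tz": -112, "ax": 0, "ay": 0, "az": 0, "claw": 0},
    {"tx": 0, "ty": -105, "tz": -112, "ax": 0, "ay": 0, "az": 0, "claw": 0},
    {"tx": 0, "ty": -145, "tz": -112, "ax": 0, "ay": 0, "az": 0, "claw": 0},
    {"tx": 0, "ty": -185, "tz": -112, "ax": 0, "ay": 0, "az": 0, "claw": 0},
    {"tx": 0, "ty": -210, "tz": -112, "ax": 0, "ay": 0, "az": 0, "claw": 0},
    {"tx": 0, "ty": -212, "tz": -112, "ax": 0, "ay": 0, "az": 0, "claw": 0},
  ],
)

```text
time_s: 9.08
tcp_pos: [0.5789, -0.0872, 0.1475]
ee_rot: [[-0.995, 0.103, -0.002], [0.103, 0.995, -0.001], [0.002, -0.001, -1.0]]
wrist_force: [0.1, 0.9, 0.4]
gripper_width: 0.004
gripper_force: 0.0
```

```bash
python3 -c "
from h import *
st((20,-140,28))"
```

```text
t 9.0833 tcp [ 0.5789 -0.0872  0.1475] mould mm [  20.1357 -142.6703  147.4516] yaw y 84.09666301905511 zt [-0.0017 -0.0011 -1.    ] F [0.1368 0.8674 0.3976] g 0.004185569150623587 0.0
(20, -140, 28) -> [ -0.0388   2.8174 119.4483]
```

Now descend and push +y to about −80.

>>> servo_tool(
  deltas=[
    {"tx": 0, "ty": 0, "tz": 40, "ax": 0, "ay": 0, "az": 0, "claw": 0},
    {"tx": 0, "ty": 0, "tz": 80, "ax": 0, "ay": 0, "az": 0, "claw": 0},
    {"tx": 0, "ty": 0, "tz": 118, "ax": 0, "ay": 0, "az": 0, "claw": 0},
    {"tx": 0, "ty": 8, "tz": 118, "ax": 0, "ay": 0, "az": 0, "claw": 0},
    {"tx": 0, "ty": 16, "tz": 118, "ax": 0, "ay": 0, "az": 0, "claw": 0},
    {"tx": 0, "ty": 24, "tz": 118, "ax": 0, "ay": 0, "az": 0, "claw": 0},
    {"tx": 0, "ty": 32, "tz": 118, "ax": 0, "ay": 0, "az": 0, "claw": 0},
    {"tx": 0, "ty": 39, "tz": 118, "ax": 0, "ay": 0, "az": 0, "claw": 0},
    {"tx": 0, "ty": 45, "tz": 118, "ax": 0, "ay": 0, "az": 0, "claw": 0},
    {"tx": 0, "ty": 50, "tz": 118, "ax": 0, "ay": 0, "az": 0, "claw": 0},
    {"tx": 0, "ty": 55, "tz": 118, "ax": 0, "ay": 0, "az": 0, "claw": 0},
    {"tx": 0, "ty": 58, "tz": 118, "ax": 0, "ay": 0, "az": 0, "claw": 0},
  ],
)

```text
time_s: 10.08
tcp_pos: [0.5863, -0.0246, 0.0304]
ee_rot: [[-0.995, 0.097, 0.002], [0.097, 0.995, 0.001], [-0.002, 0.001, -1.0]]
wrist_force: [0.8, -1.5, 1.1]
gripper_width: 0.006
gripper_force: 0.6
```

>>> servo_tool(
  deltas=[
    {"tx": 0, "ty": 1.5, "tz": 0, "ax": 0, "ay": 0, "az": 0, "claw": 0},
    {"tx": 0, "ty": 3, "tz": 0, "ax": 0, "ay": 0, "az": 0, "claw": 0},
    {"tx": 0, "ty": 4, "tz": 0, "ax": 0, "ay": 0, "az": 0, "claw": 0},
    {"tx": 0, "ty": 4, "tz": 0, "ax": 0, "ay": 0, "az": 0, "claw": 0},
  ],
)

```text
time_s: 10.42
tcp_pos: [0.5859, -0.0226, 0.0296]
ee_rot: [[-0.995, 0.098, -0.001], [0.098, 0.995, -0.001], [0.001, -0.001, -1.0]]
wrist_force: [-0.4, -5.1, 1.3]
gripper_width: 0.005
gripper_force: 2.3
```

```bash
python3 -c "
from h import *
st()"
```

```text
t 10.4167 tcp [ 0.5859 -0.0226  0.0296] mould mm [ 20.7873 -77.6783  29.6233] yaw y 84.36850660918807 zt [-0.0007 -0.0011 -1.    ] F [-0.4154 -5.0747  1.2849] g 0.004892841032748399 2.259761095046997
```

>>> servo_tool(
  deltas=[
    {"tx": 0, "ty": 1.5, "tz": 0, "ax": 0, "ay": 0, "az": 0, "claw": 0},
    {"tx": 0, "ty": 3, "tz": 0, "ax": 0, "ay": 0, "az": 0, "claw": 0},
    {"tx": 0, "ty": 4, "tz": 0, "ax": 0, "ay": 0, "az": 0, "claw": 0},
    {"tx": 0, "ty": 4, "tz": 0, "ax": 0, "ay": 0, "az": 0, "claw": 0},
  ],
)

```text
time_s: 10.75
tcp_pos: [0.5858, -0.0221, 0.0297]
ee_rot: [[-0.995, 0.099, -0.003], [0.099, 0.995, -0.005], [0.002, -0.005, -1.0]]
wrist_force: [1.2, -17.5, 1.6]
gripper_width: 0.004
gripper_force: 8.8
```

>>> servo_tool(
  deltas=[
    {"tx": 0, "ty": -10, "tz": 0, "ax": 0, "ay": 0, "az": 0, "claw": 0},
    {"tx": 0, "ty": -26, "tz": 0, "ax": 0, "ay": 0, "az": 0, "claw": 0},
    {"tx": 0, "ty": -30, "tz": -40, "ax": 0, "ay": 0, "az": 0, "claw": 87},
    {"tx": 0, "ty": -30, "tz": -80, "ax": 0, "ay": 0, "az": 0, "claw": 87},
    {"tx": 15, "ty": -60, "tz": -100, "ax": 0, "ay": 0, "az": 0, "claw": 87},
    {"tx": 30, "ty": -95, "tz": -100, "ax": 0, "ay": 0, "az": 0, "claw": 87},
    {"tx": 50, "ty": -130, "tz": -100, "ax": 0, "ay": 0, "az": 0, "claw": 87},
    {"tx": 70, "ty": -165, "tz": -100, "ax": 0, "ay": 0, "az": 0, "claw": 87},
    {"tx": 77, "ty": -200, "tz": -100, "ax": 0, "ay": 0, "az": 0, "claw": 87},
    {"tx": 77, "ty": -210, "tz": -100, "ax": 0, "ay": 0, "az": 0, "claw": 87},
    {"tx": 77, "ty": -210, "tz": -100, "ax": 0, "ay": 0, "az": 0, "claw": 87},
  ],
)

```text
time_s: 11.67
tcp_pos: [0.4884, -0.221, 0.1294]
ee_rot: [[-0.995, 0.102, 0.0], [0.102, 0.995, 0.0], [-0.0, 0.0, -1.0]]
wrist_force: [0.9, -0.2, -0.4]
gripper_width: 0.604
gripper_force: 0.0
```

```bash
python3 -c "
from h import *
st()
a=capture('top')
for d in recognise('cap','top')+recognise('stud','top')+recognise('right_wall','top'): print(d['confidence'],w('top',d['xyz']))
s=capture('side')
for d in recognise('cap','side'): print(d['confidence'],w('side',d['xyz']))
cv2.imwrite('pics/c5.png',cv2.resize(np.hstack([a[155:275,255:355],s[130:250,255:425]]),None,fx=2.9,fy=2.9,interpolation=cv2.INTER_CUBIC))"
```

```text
t 11.6667 tcp [ 0.4884 -0.221   0.1294] mould mm [ -56.8507 -284.728   129.4228] yaw y 84.13519965229152 zt [ 0.0002  0.0005 -1.    ] F [ 0.9417 -0.2035 -0.3535] g 0.6036764707300941 0.0
0.35 [0.5701 0.066  0.0086]
0.69 [0.5198 0.0291 0.0648]
0.48 [ 0.493  -0.2151  0.014 ]
```

View pics/c5.png

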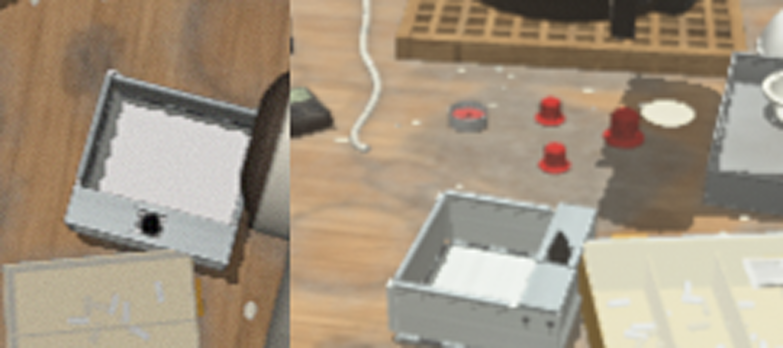

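>>> servo_tool(
  deltas=[
    {"tx": 0, "ty": 0, "tz": 40, "ax": 0, "ay": 0, "az": 0, "claw": 87},
    {"tx": 0, "ty": 0, "tz": 75, "ax": 0, "ay": 0, "az": 0, "claw": 87},
    {"tx": 0, "ty": 0, "tz": 100, "ax": 0, "ay": 0, "az": 0, "claw": 87},
    {"tx": 0, "ty": 0, "tz": 113, "ax": 0, "ay": 0, "az": 0, "claw": 87},
    {"tx": 0, "ty": 0, "tz": 118, "ax": 0, "ay": 0, "az": 0, "claw": 87},
    {"tx": 0, "ty": 0, "tz": 120, "ax": 0, "ay": 0, "az": 0, "claw": 87},
    {"tx": 0, "ty": 0, "tz": 120, "ax": 0, "ay": 0, "az": 0, "claw": 87},
  ],
)

```text
time_s: 12.55
tcp_pos: [0.4899, -0.2187, 0.0098]
ee_rot: [[-0.995, 0.097, 0.0], [0.097, 0.995, -0.0], [-0.0, -0.0, -1.0]]
wrist_force: [-0.3, -0.8, 0.3]
gripper_width: 0.999
gripper_force: 0.0
```

```bash
python3 -c "
from h import *
st()"
```

```text
t 12.55 tcp [ 0.4899 -0.2187  0.0098] mould mm [ -55.5683 -282.29      9.8234] yaw y 84.43666603821237 zt [ 0.0005 -0.0002 -1.    ] F [-0.3271 -0.8288  0.2581] g 0.9993249517919511 0.0
```

>>> servo_tool(
  deltas=[
    {"tx": 1, "ty": -2.5, "tz": 2.3, "ax": 0, "ay": 0, "az": 0, "claw": 87},
    {"tx": 1, "ty": -2.5, "tz": 2.3, "ax": 0, "ay": 0, "az": 0, "claw": 40},
    {"tx": 1, "ty": -2.5, "tz": 2.3, "ax": 0, "ay": 0, "az": 0, "claw": 20},
    {"tx": 1, "ty": -2.5, "tz": 2.3, "ax": 0, "ay": 0, "az": 0, "claw": 20},
    {"tx": 1, "ty": -2.5, "tz": 2.3, "ax": 0, "ay": 0, "az": 0, "claw": 20},
    {"tx": 1, "ty": -2.5, "tz": 2.3, "ax": 0, "ay": 0, "az": 0, "claw": 20},
    {"tx": 1, "ty": -2.5, "tz": 2.3, "ax": 0, "ay": 0, "az": 0, "claw": 20},
    {"tx": 1, "ty": -2.5, "tz": 2.3, "ax": 0, "ay": 0, "az": 0, "claw": 20},
    {"tx": 1, "ty": -2.5, "tz": 2.3, "ax": 0, "ay": 0, "az": 0, "claw": 20},
    {"tx": 1, "ty": -2.5, "tz": 2.3, "ax": 0, "ay": 0, "az": 0, "claw": 20},
    {"tx": 1, "ty": -2.5, "tz": 2.3, "ax": 0, "ay": 0, "az": 0, "claw": 20},
    {"tx": 1, "ty": -2.5, "tz": 2.3, "ax": 0, "ay": 0, "az": 0, "claw": 20},
  ],
)

```text
time_s: 13.55
tcp_pos: [0.488, -0.2215, 0.0073]
ee_rot: [[-0.995, 0.098, -0.0], [0.098, 0.995, -0.0], [0.0, -0.0, -1.0]]
wrist_force: [0.1, -0.2, -0.1]
gripper_width: 0.32
gripper_force: 30.0
```

```bash
python3 -c "
from h import *
st()"
```

```text
t 13.55 tcp [ 0.488  -0.2215  0.0073] mould mm [ -57.2191 -285.2612    7.2813] yaw y 84.37548929865969 zt [-0. -0. -1.] F [ 0.0952 -0.1915 -0.0883] g 0.320344877469997 29.99996701721102
```

>>> servo_tool(
  deltas=[
    {"tx": 0, "ty": 0, "tz": -40, "ax": 0, "ay": 0, "az": 0, "claw": 20},
    {"tx": 0, "ty": 0, "tz": -80, "ax": 0, "ay": 0, "az": 0, "claw": 20},
    {"tx": 0, "ty": 10, "tz": -115, "ax": 0, "ay": 0, "az": 0, "claw": 20},
    {"tx": 0, "ty": 30, "tz": -135, "ax": 0, "ay": 0, "az": 0, "claw": 20},
    {"tx": 0, "ty": 65, "tz": -140, "ax": 0, "ay": 0, "az": 0, "claw": 20},
    {"tx": 0, "ty": 100, "tz": -140, "ax": 0, "ay": 0, "az": 0, "claw": 20},
    {"tx": 0, "ty": 120, "tz": -140, "ax": 0, "ay": 0, "az": 0, "claw": 20},
    {"tx": 0, "ty": 120, "tz": -140, "ax": 0, "ay": 0, "az": 0, "claw": 20},
  ],
)

```text
time_s: 14.22
tcp_pos: [0.5, -0.0992, 0.1478]
ee_rot: [[-0.996, 0.094, 0.001], [0.094, 0.996, 0.001], [-0.001, 0.001, -1.0]]
wrist_force: [0.2, 0.4, 0.4]
gripper_width: 0.316
gripper_force: 30.0
```

Run:
```python
from h import *
from scipy.optimize import least_squares
st((-54,0,112))
a=capture('top');s=capture('side');cv2.imwrite('pics/a6.png',a);cv2.imwrite('pics/s6.png',s)
x0=M();from fit import W
g=W(x0,(-54,0,75))
pts={}
for n,im in(("top",a),("side",s)):
    u,v=px(n,g).astype(int);print(n,"expected",px(n,g))
    sub=im[v-11:v+12,u-11:u+12].max(2);m=(sub<70).astype(np.uint8)
    k,l,t,c=cv2.connectedComponentsWithStats(m)
    for i in range(1,k): print(t[i],c[i]+[u-11,v-11])
    print(sub[::2,::2])
```

```text
t 14.2167 tcp [ 0.5    -0.0992  0.1478] mould mm [ -57.1693 -162.3369  147.7595] yaw y 84.59138892181407 zt [ 0.0012  0.0007 -1.    ] F [0.2322 0.3599 0.3577] g 0.31602357447911517 30.000606270041317
(-54, 0, 112) -> [ -3.7139 162.2953  35.8956]
top expected [306.8443 230.8095]
[[183 182 181 175 171 166 168 165 164 144 174 222]
 [180 181 181 175 172 167 165 162 159 151 141 207]
 [180 181 176 170 171 164 163 160 158 148 143 150]
 [177 174 173 171 172 171 162 162 160 150 144 133]
 [176 180 174 172 168 165 164 164 159 151 141 135]
 [181 178 174 169 164 168 161 164 157 148 139 137]
 [178 178 178 171 168 167 166 164 159 149 144 135]
 [176 176 176 169 169 164 159 166 156 147 138 135]
 [178 182 176 170 163 164 158 164 155 148 140 136]
 [179 179 176 170 164 162 160 155 152 143 141 135]
 [175 176 174 171 161 156 155 152 153 148 144 139]
 [182 177 169 173 165 160 161 152 150 141 142 137]]
side expected [346.8203 212.214 ]
[10 10  6  9 39] [347.4872 215.9231]
[[144 167 174 212 207 177 199 206 206 203 183 156]
 [137 150 150 133 127 147 204 206 208 211 212 212]
 [152 150 151 137 151 184 207 207 210 213 210 211]
 [150 149 150 151 152 202 208 211 212 212 211 213]
 [150 151 151 152 169 210 168 202 213 211 212 210]
 [149 149 149 147 195 195  72 106 209 212 212 159]
 [147 147 147 156 217 131  63  63 185 214 214 204]
 [149 149 147 187 188  67  61  62 112 199 183 219]
 [112 149 170 213 156  61  63  61  85 213 159 222]
 [244 225 195 197 128  67  63  57 159 210 120 217]
 [242 241 227 207 209 193 167 141 186 153 119 205]
 [240 238 215 207 210 213 213 215 213 158 114 205]]
```

Run:
```python
from h import *
from scipy.optimize import least_squares
x0=M();from fit import W
g=W(x0,(-54,0,75))
t=cv2.imread('pics/top1.png');u,v=px("top",g).astype(int)
sub=t[v-12:v+13,u-12:u+13].max(2)
k,l,tt,c=cv2.connectedComponentsWithStats((sub<80).astype(np.uint8));i=1+tt[1:,4].argmax();pt=c[i]+[u-12,v-12];print(tt[i],pt)
# rows profile in side
s=cv2.imread('pics/s6.png').max(2)
for r in range(207,224): 
    cc=np.nonzero(s[r,338:358]<110)[0]; print(r,338+cc.min() if len(cc) else None,338+cc.max() if len(cc) else None,end='; ')
print([ (z,px("side",W(x0,(-54,0,z))).round(1)) for z in(65,75,85)])
print([ (z,px("top",W(x0,(-54,0,z))).round(1)) for z in(65,75,85)])
# synthetic silhouette centroid of head: prongs r8 z65..78, cone to r4 z85
def model(cam,xy,lo):
    P=[]
    for z in np.linspace(lo,85,21):
        r=8 if z<77 else 8-4*(z-77)/8
        for a in np.linspace(0,2*np.pi,16): P.append(px(cam,np.r_[xy,0]+[r*np.cos(a)/1e3,r*np.sin(a)/1e3,z/1e3]))
    h=cv2.convexHull(np.float32(P));m=cv2.moments(h);return np.array([m['m10'],m['m01']])/m['m00'],m['m00']
for nm,obs in(("t",[("top",pt,56)]),("s",[("side",np.array([347.49,215.92]),66)]),("both",[("top",pt,56),("side",np.array([347.49,215.92]),66)])):
    r=least_squares(lambda q:np.concatenate([model(c,q,lo)[0]-o for c,o,lo in obs]),g[:2],diff_step=1e-3);print(nm,r.x,r.fun,model(obs[0][0],r.x,obs[0][2])[1])
print(g)
```

```text
[10 11  6  7 38] [306.5 232. ]
207 None None; 208 None None; 209 None None; 210 347 348; 211 347 349; 212 346 349; 213 346 350; 214 345 350; 215 345 350; 216 344 351; 217 344 351; 218 344 351; 219 344 350; 220 346 350; 221 None None; 222 None None; 223 None None; [(65, array([346.6, 216. ])), (75, array([346.8, 212.2])), (85, array([347. , 208.4]))]
[(65, array([307. , 231.4])), (75, array([306.8, 230.8])), (85, array([306.7, 230.2]))]Traceback (most recent call last):
  File "<stdin>", line 22, in <module>
    return func(*args, **kwargs)
    result = trf(vector_fun.fun, vector_fun.jac, x0, f0, J0, lb, ub, ftol, xtol,
                 gtol, max_nfev, x_scale, loss_function, tr_solver,
                 tr_options.copy(), verbose, callback=callback_wrapped)
    return trf_no_bounds(
        fun, jac, x0, f0, J0, ftol, xtol, gtol, max_nfev, x_scale,
        loss_function, tr_solver, tr_options, verbose, callback=callback)
    f_new = fun(x_new)
    self._update_fun()
    ~~~~~~~~~~~~~~~~^^
    self.f = self.fun_wrapped(xp_copy(self.x))
             ~~~~~~~~~~~~~~~~^^^^^^^^^^^^^^^^^
    return np.atleast_1d(self.fun(x))
                         ~~~~~~~~^^^
    return self.f(x, *self.args, **self.kwargs)
           ~~~~~~^^^^^^^^^^^^^^^^^^^^^^^^^^^^^^
  File "<stdin>", line 22, in <lambda>
  File "<stdin>", line 19, in model
  File "h.py", line 6, in px
    c=calibration(cam);T=np.linalg.inv(np.array(c["cam_to_world"]));q=(T@np.r_[P,1])[:3]
ValueError: time passes only in moves, steps and waits
```

```bash
sed -i 's/^import numpy as np, cv2/import numpy as np, cv2, functools\ncalibration=functools.lru_cache(None)(calibration)/' h.py
cat > stud.py <<'E'
from h import *
from scipy.optimize import least_squares
g=np.array([.5191,.062])
def model(cam,xy,lo):
    P=[]
    for z in np.linspace(lo,85,12):
        r=8 if z<77 else 8-4*(z-77)/8
        for a in np.linspace(0,2*np.pi,16): P.append(px(cam,np.r_[xy,0]+[r*np.cos(a)/1e3,r*np.sin(a)/1e3,z/1e3]))
    h=cv2.convexHull(np.float32(P));m=cv2.moments(h);return np.array([m['m10'],m['m01']])/m['m00'],m['m00']
t=("top",np.array([306.5,232.]),66);s=("side",np.array([347.49,215.92]),66)
for obs in([t],[s],[t,s]):
    r=least_squares(lambda q:np.concatenate([model(c,q,lo)[0]-o for c,o,lo in obs]),g,diff_step=1e-3);print(r.x,r.fun,model(obs[0][0],r.x,66)[1])
E
python3 stud.py
```

```text
[0.5167 0.0625] [ 0. -0.] 42.22961982525885
[0.5162 0.0733] [-0. -0.] 62.97964059072547
[0.5167 0.0654] [-1.2324 -0.1741  0.191  -2.0842] 42.25835737795569
```

>>> servo_tool(
  deltas=[
    {"tx": -0.5, "ty": 40, "tz": 0, "ax": 0, "ay": 0, "az": 0, "claw": 20},
    {"tx": -1, "ty": 80, "tz": 0, "ax": 0, "ay": 0, "az": 0, "claw": 20},
    {"tx": -1.5, "ty": 120, "tz": 10, "ax": 0, "ay": 0, "az": 0, "claw": 20},
    {"tx": -1.5, "ty": 150, "tz": 25, "ax": 0, "ay": 0, "az": 0, "claw": 20},
    {"tx": -1.5, "ty": 162, "tz": 36, "ax": 0, "ay": 0, "az": 0, "claw": 20},
    {"tx": -1.5, "ty": 164, "tz": 36, "ax": 0, "ay": 0, "az": 0, "claw": 20},
    {"tx": -1.5, "ty": 164, "tz": 36, "ax": 0, "ay": 0, "az": 0, "claw": 20},
    {"tx": -1.5, "ty": 164, "tz": 36, "ax": 0, "ay": 0, "az": 0, "claw": 20},
    {"tx": -1.5, "ty": 164, "tz": 36, "ax": 0, "ay": 0, "az": 0, "claw": 20},
  ],
)

```text
time_s: 15.07
tcp_pos: [0.5176, 0.0596, 0.1118]
ee_rot: [[-0.995, 0.1, 0.001], [0.1, 0.995, 0.0], [-0.001, 0.0, -1.0]]
wrist_force: [-0.5, 0.7, 0.3]
gripper_width: 0.317
gripper_force: 30.0
```

Run:
```python
from h import *
st((-55.5,0,112))
s=capture('side');cv2.imwrite('pics/s7.png',s)
P=np.array(sense()["tcp_pos"])
for z in(-7,-3,17): print(z,px("side",P+[0,0,z/1e3]))
hsv=cv2.cvtColor(s,cv2.COLOR_BGR2HSV);m=(((hsv[...,0]<8)|(hsv[...,0]>172))&(hsv[...,1]>110))
u0,v0=px("side",P).astype(int)
for r in range(v0-14,v0+16):
    c=np.nonzero(m[r,u0-18:u0+19])[0]
    if len(c): print(r,u0-18+c.min(),u0-18+c.max(),len(c))
cv2.imwrite('pics/c7.png',cv2.resize(s[150:250,290:410],None,fx=5,fy=5,interpolation=cv2.INTER_CUBIC))
```

```text
t 15.0667 tcp [0.5176 0.0596 0.1118] mould mm [-55.2613  -2.5605 111.84  ] yaw y 84.26659947917479 zt [ 0.0007  0.0001 -1.    ] F [-0.5237  0.7383  0.3186] g 0.3166584648259631 29.999838173389435
(-55.5, 0, 112) -> [ 0.2439  2.56   -0.1598]
-7 [348.2211 200.2496]
-3 [348.3011 198.692 ]
17 [348.706  190.7985]
192 353 354 2
193 352 354 3
194 352 354 3
195 353 354 2
196 352 354 3
197 340 355 6
198 340 356 7
199 340 357 8
200 340 356 7
201 352 356 5
202 343 355 7
203 343 354 11
204 347 351 5
```

View pics/c7.png

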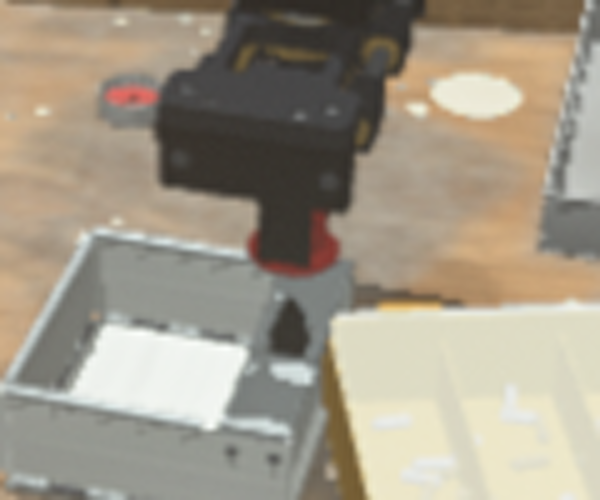

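The picture shows the cap flange at u≈340–357 and v≈199, directly above the stud at u≈347.5. I'll shift the cap slightly to centre it, then descend.

>>> servo_tool(
  deltas=[
    {"tx": -0.3, "ty": 3, "tz": 0, "ax": 0, "ay": 0, "az": 0, "claw": 20},
    {"tx": -0.3, "ty": 3, "tz": 7, "ax": 0, "ay": 0, "az": 0, "claw": 20},
    {"tx": -0.3, "ty": 3, "tz": 14, "ax": 0, "ay": 0, "az": 0, "claw": 20},
    {"tx": -0.3, "ty": 3, "tz": 18, "ax": 0, "ay": 0, "az": 0, "claw": 20},
    {"tx": -0.3, "ty": 3, "tz": 20, "ax": 0, "ay": 0, "az": 0, "claw": 20},
    {"tx": -0.3, "ty": 3, "tz": 22, "ax": 0, "ay": 0, "az": 0, "claw": 20},
    {"tx": -0.3, "ty": 3, "tz": 22, "ax": 0, "ay": 0, "az": 0, "claw": 20},
  ],
)

```text
time_s: 15.7
tcp_pos: [0.5176, 0.0638, 0.0887]
ee_rot: [[-0.995, 0.098, -0.001], [0.098, 0.995, -0.0], [0.001, -0.001, -1.0]]
wrist_force: [1.3, 0.6, -0.5]
gripper_width: 0.317
gripper_force: 30.0
```

```bash
python3 -c "
from h import *
st((-55,.5,83))"
```

```text
t 15.7 tcp [0.5176 0.0638 0.0887] mould mm [-55.6277   1.646   88.7376] yaw y 84.3793126949883 zt [-0.001  -0.0004 -1.    ] F [ 1.2942  0.6099 -0.4559] g 0.31714073215957256 29.999850306194276
(-55, 0.5, 83) -> [-0.6332 -1.1429  5.7377]
```

>>> servo_tool(
  deltas=[
    {"tx": -0.6, "ty": -0.8, "tz": 1.5, "ax": 0, "ay": 0, "az": 0, "claw": 20},
    {"tx": -0.6, "ty": -0.8, "tz": 3, "ax": 0, "ay": 0, "az": 0, "claw": 20},
    {"tx": -0.6, "ty": -0.8, "tz": 4.5, "ax": 0, "ay": 0, "az": 0, "claw": 20},
    {"tx": -0.6, "ty": -0.8, "tz": 6, "ax": 0, "ay": 0, "az": 0, "claw": 20},
    {"tx": -0.6, "ty": -0.8, "tz": 6, "ax": 0, "ay": 0, "az": 0, "claw": 20},
  ],
)

```text
time_s: 16.12
tcp_pos: [0.5182, 0.063, 0.083]
ee_rot: [[-0.995, 0.098, -0.001], [0.098, 0.995, -0.0], [0.0, -0.0, -1.0]]
wrist_force: [-0.2, -0.1, -0.7]
gripper_width: 0.313
gripper_force: 30.0
```

```bash
python3 -c "
from h import *
st((-55,.5,83))"
```

```text
t 16.1167 tcp [0.5182 0.063  0.083 ] mould mm [-54.9604   0.8648  83.0294] yaw y 84.36896515193908 zt [-0.0005 -0.0001 -1.    ] F [-0.1714 -0.0773 -0.7404] g 0.3131670628033593 29.99988606898114
(-55, 0.5, 83) -> [ 0.0395 -0.3648  0.0295]
```

>>> servo_tool(
  deltas=[
    {"tx": 0, "ty": -0.3, "tz": 1, "ax": 0, "ay": 0, "az": 0, "claw": 20},
    {"tx": 0, "ty": -0.3, "tz": 2, "ax": 0, "ay": 0, "az": 0, "claw": 20},
    {"tx": 0, "ty": -0.3, "tz": 3, "ax": 0, "ay": 0, "az": 0, "claw": 20},
    {"tx": 0, "ty": -0.3, "tz": 3.5, "ax": 0, "ay": 0, "az": 0, "claw": 20},
  ],
)

```text
time_s: 16.45
tcp_pos: [0.5187, 0.0627, 0.0806]
ee_rot: [[-0.995, 0.097, 0.001], [0.097, 0.995, -0.0], [-0.001, -0.0, -1.0]]
wrist_force: [-1.5, 0.0, 7.3]
gripper_width: 0.316
gripper_force: 30.0
```

>>> servo_tool(
  deltas=[
    {"tx": 0, "ty": 0, "tz": 1, "ax": 0, "ay": 0, "az": 0, "claw": 20},
    {"tx": 0, "ty": 0, "tz": 2, "ax": 0, "ay": 0, "az": 0, "claw": 20},
    {"tx": 0, "ty": 0, "tz": 2, "ax": 0, "ay": 0, "az": 0, "claw": 20},
  ],
)

```text
time_s: 16.7
tcp_pos: [0.5192, 0.0629, 0.0802]
ee_rot: [[-0.995, 0.097, 0.002], [0.097, 0.995, -0.0], [-0.002, -0.0, -1.0]]
wrist_force: [-3.2, -0.8, 14.2]
gripper_width: 0.31
gripper_force: 30.0
```

>>> servo_tool(
  deltas=[
    {"tx": 0.8, "ty": 0, "tz": 1, "ax": 0, "ay": 0, "az": 0, "claw": 20},
    {"tx": 0.8, "ty": 0, "tz": 2, "ax": 0, "ay": 0, "az": 0, "claw": 20},
    {"tx": 0.8, "ty": 0, "tz": 2, "ax": 0, "ay": 0, "az": 0, "claw": 20},
  ],
)

```text
time_s: 16.95
tcp_pos: [0.5177, 0.063, 0.078]
ee_rot: [[-0.995, 0.097, 0.001], [0.097, 0.995, 0.0], [-0.001, 0.0, -1.0]]
wrist_force: [-4.9, 1.2, 9.7]
gripper_width: 0.318
gripper_force: 30.0
```

>>> servo_tool(
  deltas=[
    {"tx": 0, "ty": 0, "tz": 1, "ax": 0, "ay": 0, "az": 0, "claw": 20},
    {"tx": 0, "ty": 0, "tz": 2, "ax": 0, "ay": 0, "az": 0, "claw": 20},
    {"tx": 0, "ty": 0, "tz": 2, "ax": 0, "ay": 0, "az": 0, "claw": 20},
  ],
)

```text
time_s: 17.2
tcp_pos: [0.5168, 0.063, 0.073]
ee_rot: [[-0.995, 0.099, -0.001], [0.099, 0.995, 0.001], [0.001, 0.0, -1.0]]
wrist_force: [0.3, 1.6, -4.4]
gripper_width: 0.315
gripper_force: 30.0
```

>>> servo_tool(
  deltas=[
    {"tx": 0, "ty": 0, "tz": 1, "ax": 0, "ay": 0, "az": 0, "claw": 20},
    {"tx": 0, "ty": 0, "tz": 2, "ax": 0, "ay": 0, "az": 0, "claw": 20},
    {"tx": 0, "ty": 0, "tz": 3, "ax": 0, "ay": 0, "az": 0, "claw": 20},
    {"tx": 0, "ty": 0, "tz": 3, "ax": 0, "ay": 0, "az": 0, "claw": 20},
  ],
)

```text
time_s: 17.53
tcp_pos: [0.5184, 0.0627, 0.0721]
ee_rot: [[-0.995, 0.097, 0.001], [0.097, 0.995, -0.001], [-0.001, -0.0, -1.0]]
wrist_force: [-1.8, -1.1, 7.2]
gripper_width: 0.314
gripper_force: 30.0
```

>>> servo_tool(
  deltas=[
    {"tx": 0, "ty": 0, "tz": 1, "ax": 0, "ay": 0, "az": 0, "claw": 20},
    {"tx": 0, "ty": 0, "tz": 2, "ax": 0, "ay": 0, "az": 0, "claw": 20},
    {"tx": 0, "ty": 0, "tz": 3, "ax": 0, "ay": 0, "az": 0, "claw": 20},
    {"tx": 0, "ty": 0, "tz": 3, "ax": 0, "ay": 0, "az": 0, "claw": 20},
  ],
)

```text
time_s: 17.87
tcp_pos: [0.5196, 0.0628, 0.0719]
ee_rot: [[-0.995, 0.096, 0.004], [0.096, 0.995, -0.001], [-0.004, -0.0, -1.0]]
wrist_force: [-6.1, -1.1, 22.1]
gripper_width: 0.321
gripper_force: 30.0
```

>>> servo_tool(
  deltas=[
    {"tx": 1, "ty": 0, "tz": 0.5, "ax": 0, "ay": 0, "az": 0, "claw": 20},
    {"tx": 1.2, "ty": 0, "tz": 0.5, "ax": 0, "ay": 0, "az": 0, "claw": 20},
    {"tx": 1.2, "ty": 0, "tz": 0.5, "ax": 0, "ay": 0, "az": 0, "claw": 20},
    {"tx": 1.2, "ty": 0, "tz": 0.5, "ax": 0, "ay": 0, "az": 0, "claw": 20},
  ],
)

```text
time_s: 18.2
tcp_pos: [0.5195, 0.0628, 0.0718]
ee_rot: [[-0.995, 0.095, 0.007], [0.095, 0.995, -0.001], [-0.007, 0.0, -1.0]]
wrist_force: [-4.4, -2.4, 22.6]
gripper_width: 0.316
gripper_force: 30.0
```

```bash
python3 -c "
from h import *
st()
s=capture('side');a=capture('top')
cv2.imwrite('pics/c8.png',cv2.resize(np.hstack([s[150:250,270:390],a[150:250,250:370]]),None,fx=3.2,fy=3.2,interpolation=cv2.INTER_CUBIC))"
```

```text
t 18.2 tcp [0.5195 0.0628 0.0718] mould mm [-53.6755   0.8078  71.8401] yaw y 84.53446417182039 zt [ 0.0068 -0.0005 -1.    ] F [-4.3932 -2.3901 22.5501] g 0.31578793612974854 30.00906915636733
```

View pics/c8.png

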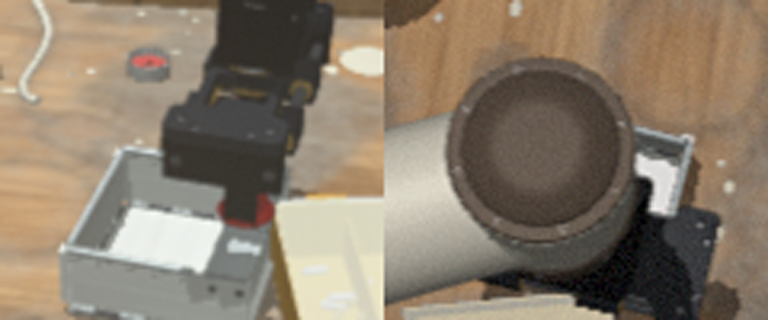

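The picture shows all the walls upright and the cap seated over the forks. The push is steady at about 22 N and the cap is still gripped.

```bash
python3 -c "
from station import *
print(finish_job())"
```

```text
the job is handed in; nothing more can be done
None
```

The job is handed in: the end, left and right walls were folded up against their stops in that order. The largest red cap clicked onto the stud and is pressed fully home, still gripped at about 22 N. The tea lights were not touched, and it took about 18 s of the 67 s allowed.

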